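# Index the specimen stand to the pick-up arrow

### The arm

A 7-joint arm with a two-finger parallel gripper is mounted at the origin on a cart in front of the work surface, level with it; the furniture and walls round the work are solid. World frame = base frame: x ahead of the robot, y to its left, z up, the work surface at z = 0. Lengths are in m, angles in degrees, forces in N, time in s.
With the tool pointing down it reaches from about 0.35 to 0.9 m from the base axis. Payload 19.9 kg.
Tool frame: the origin (TCP) lies midway between the tips of the shut fingers; the grasp point (between the pads) lies 19 mm behind it; z points along the fingers, y is the direction in which the jaws open and shut (so a half turn about z gives the same grasp; the last joint's range is limited). The gripper opens to 85 mm and grips with 20 to 120 N. Pads are 22 mm wide; open, the fingers measure 114 mm over their backs; the gripper's body (76 mm by 85 mm) begins 54 mm behind the grasp point. The pads swing forward as they close: fully open they stand 13 mm farther back than shut.
Start: joints at [71.476, 23.915, -0.59, 92.452, 0.269, 63.638, -3.037], TCP at [0.174, -0.6, 0.231] pointing down, gripper open.
Joint ranges: [-161.28, 161.28], [-22.2, 115.67], [-73.04, 71.86], [3.21, 147.25], [-68.34, 248.33], [10.77, 114.83], [-161.83, 161.83]. Speed limits (degrees/s): [108.29, 108.29, 136.94, 136.94, 172.46, 172.46, 172.46].

### API

Orientations are given as [roll, pitch, yaw] about the fixed x, y, z axes, in that order (R = Rz(yaw) Ry(pitch) Rx(roll)).
In Python, from workcell import env, cams, close_job gives the robot as it stands. The module is installed in compiled form; this text tells all that it offers.
- The arm moves only by the shell command python3 -m pendant 'ROWS' [FORCE]. ROWS is JSON, a list of rows, each an object of numbers: "jaw": the opening, from 0 (shut) to 1 (fully open); "x", "y", "z": the shift along the tool's x, y, z in m; "ax", "ay", "az": the turn, a rotation vector about the tool's x, y, z in degrees. In form: [{"jaw": .., "x": .., "y": .., "z": .., "ax": .., "ay": .., "az": ..}, ...]. A call has 1 to 12 rows; each row shifts and turns the commanded pose from where the row before left it, along the tool's axes as they then stand; what a row does not reach is not made up. A row lasts 1/8 s, in which the tool goes at most 62.5 mm and 10.7 degrees, less where a joint would pass 70% of its speed; a pose out of reach is approached as far as the arm can. A call with a gripper value outside its range is refused whole. The fingers move at their own pace and stop on an object; FORCE is the grip in N (left out, the last holds). Time passes only in rows, so rows that do not move let the fingers close. It gives the time, the measured TCP pose, the force and the opening at its end, in the units of the state.
- env.sense(): the state, without advancing time (a new reading comes with each control period).
- cams.get_image(name): name is "side" or "top"; returns the picture (384x512x3 uint8, blue, green, red); there is no depth.
- cams.camera_model(name): a dict with "fx", "fy", "cx", "cy" (pixels), "dist" ([k1, k2, p1, p2, k3] as OpenCV has them; the pictures are not rectified), "xyz" and "orientation" of the camera in the world. Camera axes: x right, y up, looking along -z (the intrinsics and any distortion apply to the point x, -y, -z); pixel columns grow to the right and rows downward; lengths in m; the calibration is good to about 2 mm. A picture is of the moment at which its call begins. camera_model takes no time and is no camera call.
- close_job(): hands the job in, once; it reports no verdict.
The state is a dict: "time_s": time; "joint_pos": joint angles; "joint_velocities": joint speeds; "joint_torque": joint torques, N m; "ee_pos": TCP position; "orientation": TCP orientation; "contact_force": force on the tool from outside, world axes, zero at the start; "moment": the same for the moment, N m; "gripper_width": opening from 0.0 (shut) to 1.0 (fully open).
Only numpy, scipy, OpenCV 4.12 (cv2) and the standard library are available. Lean on these libraries where they do the work, as an engineer would, in place of code of your own. Each camera call takes 0.05 s, during which the arm holds its last target. There are 200 camera calls.

### The job

Turn the rotary specimen stand by pushing lightly on one of its star-handle arms with a fingertip, until the cup with the yellow lid stands right at the green arrow, in line with it. Only push: do not grip the star handle, do not touch or lift any of the cups, and leave the tube, the canister and the dish beside the stand where they are. Finish with the stand at rest and all three cups standing upright in their nests.

Things in the scene. Friction and masses are not known exactly. Their poses are not given: they have to be found in the camera images.
- stand: fixed round grey foot of the rotary stand, 196 mm across; origin on the vertical turning axis, at the height of the worktop. On it turns a white deck 228 mm across (top 23 mm above the worktop) with three ring nests 120 degrees apart, their centres 74 mm from the axis; a cup stands in each nest. From the deck's centre a 20 mm steel column carries the black star-handle hub (40 mm across, 112 to 140 mm above the worktop) with three arms.
- rotor (a joint): turning angle of deck and star handle together, rad; it grows anticlockwise seen from above, 0 at the start; free for a full turn either way from the start. It turns with steady friction (about 0.10 N m, so about 1.5 N on an arm) and a little damping, and stays where it is left. Touch an arm gently: meeting it at up to 0.1 m/s is safe, a blow or a grip over 30 N fails.
- spoke_a (a point): centre of the black ball (20 mm) at the outer end of one star-handle arm, 92 mm from the axis and 125 mm above the worktop. The arm is a level round steel bar 10 mm thick, from the hub to this ball, at the same height. The arms lie midway between the cups, higher than the lids (lid tops 92 mm above the worktop).
- spoke_b (a point): ball at the end of the second arm, as spoke_a, 120 degrees on
- spoke_c (a point): ball at the end of the third arm, as spoke_a, 240 degrees on
- pickup (a point): point on the deck top, 74 mm from the axis, on the line of the green arrow: the yellow cup's axis must come over this point. The green arrow lies on a fixed white plate (56 x 52 x 10 mm) on the worktop just outside the deck, 121 to 177 mm from the axis, and points at the axis.
- cup_yellow_mid (a point): centre of the specimen cup with the yellow lid, 62 mm across the lid, 69 mm tall, half-way up; loose in its nest with 1 to 2 mm play
- cup_red_mid (a point): centre of the like cup with the red lid
- cup_blue_mid (a point): centre of the like cup with the blue lid (the one on the stand)
- tube_orange_mid (a point): centre of the loose 50 ml tube with orange cap, 34 mm across, 113 mm tall, standing beside the stand; to be left alone
- canister_mid (a point): centre of the loose white strip canister with green cap, 42 x 37 x 113 mm, standing beside the stand; to be left alone
- dish_mid (a point): centre of the loose closed petri dish, 90 mm across, 14 mm tall, lying beside the stand; to be left alone
Things that resemble listed ones, but are neither listed nor needed, are in the scene too. Of the things that look like the part that bears cup_yellow_mid, the smallest one is meant.

How it is judged:
By the outcome, as a careful person would: the job done as asked, in the order asked, and still so for the second after the job is handed in, with the robot touching nothing.
It also fails if it takes over 45 s, if anything falls off the work surface, if the arm or the gripper's body presses on something with over 40 N, if the wrist force passes 120 N, or if a joint passes its speed limit or range.

## Working session

There is one attempt and no reset: what is moved stays moved. The work goes in short steps, Python scripts to look and compute and a shell command to move; the robot and the scene stay as the last step left them, time stands still between calls to the robot, and variables do not carry over. Pictures are saved under pics/ and viewed, about 8 in all and at most 12, crops included, and the job is handed in when it is done.

```bash
mkdir -p pics
python3 - <<'E'
from workcell import env,cams
import cv2
for n in("side","top"):
    cv2.imwrite(f"pics/{n}0.png",cams.get_image(n)); print(n,cams.camera_model(n))
print(env.sense())
E
```

```text
side {'fx': 372.3283807671311, 'fy': 372.3283807671311, 'cx': 260.1459372447138, 'cy': 197.17863553400196, 'dist': array([0.01871616, 0.        , 0.        , 0.        , 0.        ]), 'xyz': array([ 0.6247709 , -0.41560119,  0.99537407]), 'orientation': array([29.42755145,  0.22811265, -5.65750853])}
top {'fx': 441.2844122045145, 'fy': 441.2844122045145, 'cx': 248.82340407317474, 'cy': 192.58219113041838, 'dist': array([-0.14742499,  0.        ,  0.        ,  0.        ,  0.        ]), 'xyz': array([0.59058238, 0.08852856, 1.05224586]), 'orientation': array([  3.20369716,  -1.46340545, -88.87891509])}
{'time_s': 0.1, 'joint_pos': array([71.47850335, 23.94293366, -0.59155674, 92.48034765,  0.26568813,
       63.63885581, -3.03597743]), 'joint_velocities': array([ 0.06659937, -0.20647662, -0.00616514, -0.14177254, -0.04742845,
        0.05286136,  0.0097159 ]), 'joint_torque': array([ 1.91802195e-03, -8.65823793e+01,  6.80462234e-01, -4.35638630e+01,
        1.92232471e-02,  4.86821242e-03,  9.74229380e-06]), 'ee_pos': array([ 0.17371674, -0.6000587 ,  0.23075375]), 'orientation': array([-1.79939218e+02,  1.08950373e-03,  1.61444034e+01]), 'contact_force': array([0.67605955, 0.19739084, 0.69412962]), 'moment': array([0.00706339, 0.00779971, 0.00289138]), 'gripper_width': 0.9970175956665974}
```

View pics/top0.png

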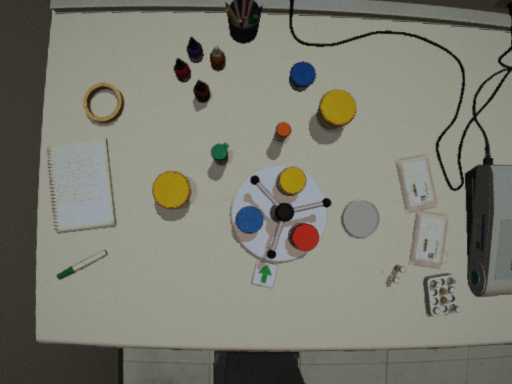

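View pics/side0.png

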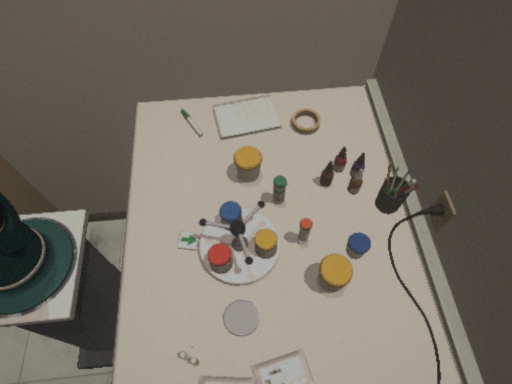

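The top view shows the stand hub at about (285,212). The spoke balls are at (255,180), (327,203) and (271,254), and the arrow is at (265,274). Three things could be the yellow cup: (292,181) on the stand, which is the smallest, and the larger jars at (171,190) and (337,108). I choose (292,181). In the side view it is at (266,241).

```bash
cat > h.py <<'E'
import cv2,numpy as np
from scipy.spatial.transform import Rotation as R
from workcell import env,cams
def ray(n,p):
    m=cams.camera_model(n);K=np.array([[m['fx'],0,m['cx']],[0,m['fy'],m['cy']],[0,0,1]])
    u=cv2.undistortPoints(np.array([[p]],float),K,m['dist'])[0,0]
    d=R.from_euler('xyz',m['orientation'],degrees=True).apply([u[0],-u[1],-1]);return m['xyz'],d
def onz(n,p,z):
    o,d=ray(n,p);return o+d*(z-o[2])/d[2]
def tri(a,b):
    (o,d),(q,e)=ray("top",a),ray("side",b)
    s=np.linalg.lstsq(np.c_[d,-e],q-o,rcond=None)[0];A=o+d*s[0];B=q+e*s[1]
    return (A+B)/2,np.linalg.norm(A-B)
RNG=dict(yellow=((18,120,90),(32,255,255)),red=((0,150,90),(5,255,255)),blue=((100,100,40),(125,255,255)),
 green=((45,90,60),(80,255,255)),orange=((6,150,90),(14,255,255)),black=((0,0,0),(180,255,45)))
def blobs(img,c,amin=15):
    h=cv2.cvtColor(img,cv2.COLOR_BGR2HSV);k=cv2.inRange(h,*map(np.array,RNG[c]))
    n,l,s,ce=cv2.connectedComponentsWithStats(k)
    return [(ce[i].round(1),s[i,4],s[i,:4]) for i in range(1,n) if s[i,4]>=amin]
def az(p,c): return np.degrees(np.arctan2(p[1]-c[1],p[0]-c[0]))
E
python3 - <<'E'
from h import *
for n in("top","side"):
    im=cv2.imread(f"pics/{n}0.png")
    for c in RNG:
        for b in blobs(im,c):
            if b[1]<2500 and (c!='black' or (n=='top' and 225<b[0][0]<340 and 160<b[0][1]<270) or (n=='side' and 190<b[0][0]<290 and 190<b[0][1]<280)):print(n,c,b[0],b[1],b[2],onz(n,b[0],.092).round(3))
t=cv2.imread("pics/top0.png")[150:300,200:390];s=cv2.imread("pics/side0.png")[180:300,165:317]
cv2.imwrite("pics/crop.png",np.hstack([cv2.resize(t,(400,316)),cv2.resize(s,(400,316))]))
E
```

```text
top yellow [103.  102.8] 296 [84 83 38 38] [0.839 0.395 0.092]
top yellow [337.7 107. ] 996 [320  90  36  35] [ 0.841 -0.131  0.092]
top yellow [292. 180.] 554 [279 167  27  27] [ 0.674 -0.029  0.092]
top yellow [170.9 189.4] 1091 [153 171  37  37] [0.648 0.235 0.092]
top red [304.8 236.9] 549 [292 224  27  27] [ 0.55  -0.059  0.092]
top blue [302.4  73.9] 480 [290  62  26  25] [ 0.915 -0.05   0.092]
top blue [249.2 219.4] 561 [236 207  27  26] [0.586 0.063 0.092]
top green [219.4 150.8] 198 [212 143  16  16] [0.735 0.131 0.092]
top green [ 65.1 272.3] 70 [ 57 267  17  11] [0.46  0.467 0.092]
top green [264.8 273.3] 104 [260 266  11  17] [0.47  0.027 0.092]
top orange [283.3 129.2] 149 [277 123  14  13] [ 0.787 -0.008  0.092]
top black [254.4 179.6] 48 [251 176   8   8] [0.673 0.053 0.092]
top black [326.3 202.3] 50 [323 199   8   8] [ 0.627 -0.106  0.092]
top black [282.9 212.5] 295 [272 203  22  19] [ 0.603 -0.01   0.092]
top black [270.7 253.7] 51 [267 250   8   8] [0.513 0.015 0.092]
side yellow [247.4 157.6] 485 [234 146  28  24] [0.647 0.23  0.092]
side yellow [265.5 239.2] 365 [255 229  22  21] [ 0.673 -0.035  0.092]
side yellow [335.7 270.1] 801 [320 255  32  32] [ 0.839 -0.136  0.092]
side red [218.9 254.1] 351 [208 244  22  21] [ 0.55  -0.064  0.092]
side blue [230.  210.6] 272 [221 202  19  18] [0.585 0.058 0.092]
side blue [359.4 242.5] 290 [349 234  21  19] [ 0.915 -0.069  0.092]
side green [279.9 180.7] 73 [275 177  11   9] [0.733 0.14  0.092]
side green [188.4 239.3] 44 [182 236  13   7] [ 0.472 -0.015  0.092]
side orange [305.6 223.4] 77 [301 219  10  10] [ 0.785 -0.001  0.092]
```

View pics/crop.png

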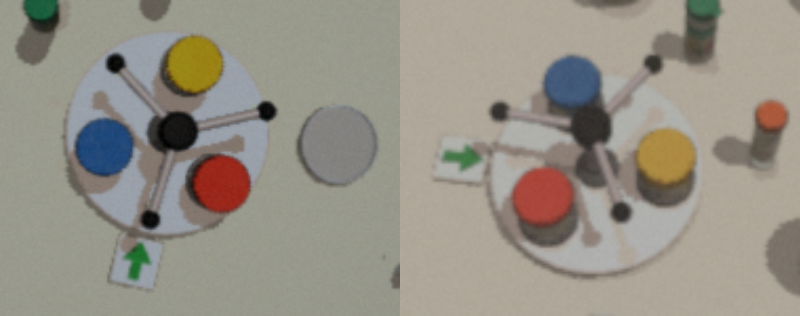

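The crop confirms it: the small yellow lid is on the deck, and the balls in the side view are at about (261,204), (203,222) and (249,260).

Run:
```python
from h import *
T={'a':((254.4,179.6),(261.2,204.3)),'b':((326.3,202.3),(248.6,260.5)),'c':((270.7,253.7),(203,222)),
'yel':((292,180),(265.5,239.2)),'red':((304.8,236.9),(218.9,254.1)),'blue':((249.2,219.4),(230,210.6)),'arrow':((264.8,273.3),(188.4,239.3)),'tube':((283.3,129.2),(305.6,223.4)),'can':((219.4,150.8),(279.9,180.7))}
P={}
for k,v in T.items():
    p,e=tri(*v);P[k]=p;print(k,p.round(4),round(e*1e3,1))
B={k:onz('top',T[k][0],.127) for k in'abc'};L={k:onz('top',T[k][0],.092) for k in('yel','red','blue')}
cb=np.mean(list(B.values()),0);cl=np.mean(list(L.values()),0)
S=np.mean([onz('side',T[k][1],.092) for k in L],0);S2=np.mean([onz('side',T[k][1],.127) for k in B],0)
print('centres',cb,cl,'side',S,S2)
c=(cb+cl)/2
for k,p in list(B.items())+list(L.items()):print(k,p.round(4),'az',az(p,c).round(1),'r',np.linalg.norm((p-c)[:2]).round(4))
a=onz('top',T['arrow'][0],.010);print('arrow az',az(a,c),np.linalg.norm((a-c)[:2]))
a=onz('side',T['arrow'][1],.010);print('arrow side az',az(a,S))
ly=onz('side',T['yel'][1],.092);print('yel side az',az(ly,S))
print('dish',onz('top',(360.5,218.5),.014))
```

```text
a [0.6709 0.0544 0.1195] 0.4
b [ 0.625  -0.0997  0.1218] 1.8
c [0.515  0.0171 0.1205] 0.3
yel [ 0.6745 -0.0305  0.0809] 1.9
red [ 0.5495 -0.0606  0.0827] 1.2
blue [0.5857 0.0628 0.0835] 1.4
arrow [0.4588 0.0215 0.0092] 1.6
tube [ 0.7829 -0.007   0.1063] 1.8
can [0.732  0.1306 0.1074] 1.8
centres [ 0.60393093 -0.008756    0.127     ] [ 0.60378998 -0.00835487  0.092     ] side [ 0.60266167 -0.01372467  0.092     ] [ 0.6033131  -0.01246478  0.127     ]
a [0.6705 0.0547 0.127 ] az 43.5 r 0.0919
b [ 0.6257 -0.0986  0.127 ] az -76.4 r 0.0926
c [0.5157 0.0176 0.127 ] az 163.5 r 0.092
yel [ 0.6744 -0.0291  0.092 ] az -16.2 r 0.0735
red [ 0.5505 -0.0591  0.092 ] az -136.6 r 0.0735
blue [0.5865 0.0631 0.092 ] az 103.7 r 0.0737
arrow az 168.15455690943892 0.1472347965392139
arrow side az 166.43355669669174
yel side az -17.02901417949729
dish [ 0.59282106 -0.20490265  0.014     ]
```

```bash
python3 -m pendant '[{"jaw":0,"x":0.03,"y":-0.02},{"jaw":0,"x":0.05,"y":-0.033},{"jaw":0,"x":0.05,"y":-0.033},{"jaw":0,"x":0.05,"y":-0.033},{"jaw":0,"x":0.05,"y":-0.033},{"jaw":0,"x":0.05,"y":-0.033},{"jaw":0,"x":0.05,"y":-0.033},{"jaw":0,"x":0.05,"y":-0.033},{"jaw":0,"x":0.05,"y":-0.033},{"jaw":0,"x":0.05,"y":-0.033},{"jaw":0,"x":0.05,"y":-0.033},{"jaw":0,"x":0.03,"y":-0.02}]'
python3 -m pendant '[{"jaw":0,"az":8},{"jaw":0,"az":8.14},{"jaw":0}]'
```

```text
invalid input at $[0]: expected keys jaw, x, y, z, ax, ay, az
invalid input at $[0]: expected keys jaw, x, y, z, ax, ay, az
```

All seven keys are required in every row.

```bash
python3 -m pendant '[{"jaw":0,"x":0.03,"y":-0.02,"z":0,"ax":0,"ay":0,"az":0},{"jaw":0,"x":0.05,"y":-0.033,"z":0,"ax":0,"ay":0,"az":0},{"jaw":0,"x":0.05,"y":-0.033,"z":0,"ax":0,"ay":0,"az":0},{"jaw":0,"x":0.05,"y":-0.033,"z":0,"ax":0,"ay":0,"az":0},{"jaw":0,"x":0.05,"y":-0.033,"z":0,"ax":0,"ay":0,"az":0},{"jaw":0,"x":0.05,"y":-0.033,"z":0,"ax":0,"ay":0,"az":0},{"jaw":0,"x":0.05,"y":-0.033,"z":0,"ax":0,"ay":0,"az":0},{"jaw":0,"x":0.05,"y":-0.033,"z":0,"ax":0,"ay":0,"az":0},{"jaw":0,"x":0.05,"y":-0.033,"z":0,"ax":0,"ay":0,"az":0},{"jaw":0,"x":0.05,"y":-0.033,"z":0,"ax":0,"ay":0,"az":0},{"jaw":0,"x":0.05,"y":-0.033,"z":0,"ax":0,"ay":0,"az":0},{"jaw":0,"x":0.03,"y":-0.02,"z":0,"ax":0,"ay":0,"az":0}]'
python3 -m pendant '[{"jaw":0,"x":0,"y":0,"z":0,"ax":0,"ay":0,"az":8},{"jaw":0,"x":0,"y":0,"z":0,"ax":0,"ay":0,"az":8.14},{"jaw":0,"x":0,"y":0,"z":0,"ax":0,"ay":0,"az":0}]'
```

```text
time_s: 1.6
ee_pos: [0.6101, -0.0862, 0.2309]
orientation: [-179.9, 0.0, 16.3]
contact_force: [-0.5, -0.5, 0.5]
gripper_width: -0.002
time_s: 1.98
ee_pos: [0.6087, -0.0891, 0.231]
orientation: [180.0, 0.0, 0.1]
contact_force: [0.2, -0.5, -0.3]
gripper_width: -0.002
```

```bash
python3 -m pendant '[{"jaw":0,"x":0.022,"y":-0.02,"z":0,"ax":0,"ay":0,"az":0},{"jaw":0,"x":0.021,"y":-0.02,"z":0,"ax":0,"ay":0,"az":0},{"jaw":0,"x":0,"y":0,"z":0,"ax":0,"ay":0,"az":0},{"jaw":0,"x":0,"y":0,"z":0.03,"ax":0,"ay":0,"az":0},{"jaw":0,"x":0,"y":0,"z":0.03,"ax":0,"ay":0,"az":0},{"jaw":0,"x":0,"y":0,"z":0.02,"ax":0,"ay":0,"az":0},{"jaw":0,"x":0,"y":0,"z":0,"ax":0,"ay":0,"az":0}]'
python3 - <<'E'
from h import *
cv2.imwrite("pics/pre.png",np.hstack([cv2.resize(cams.get_image("top")[130:280,200:390],(400,316)),cv2.resize(cams.get_image("side")[160:280,165:317],(400,316))]))
E
```

```text
time_s: 2.85
ee_pos: [0.651, -0.0496, 0.1501]
orientation: [-180.0, 0.1, 0.0]
contact_force: [0.6, 0.5, 0.0]
gripper_width: -0.004
```

View pics/pre.png

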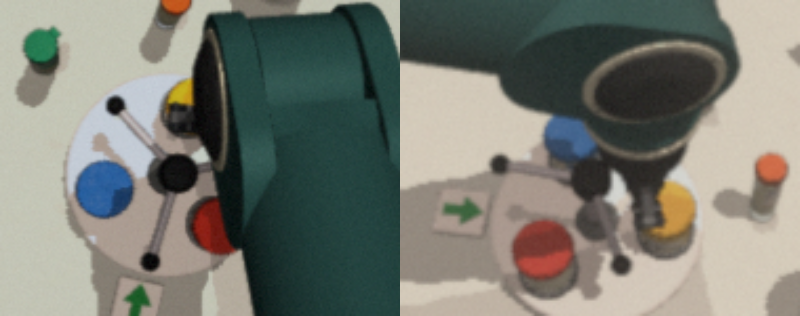

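The fingertip at crop pixel (180,118) / (650,210) hangs in the free sector between arms a and b, above the yellow lid. Next I lower it and work out the arc rows.

```bash
python3 -m pendant '[{"jaw":0,"x":0,"y":0,"z":0.022,"ax":0,"ay":0,"az":0},{"jaw":0,"x":0,"y":0,"z":0.022,"ax":0,"ay":0,"az":0},{"jaw":0,"x":0,"y":0,"z":0,"ax":0,"ay":0,"az":0}]'
python3 - <<'E'
from h import *
c=np.array([.6039,-.0085]);e=env.sense()['ee_pos'];a0=np.radians(az(e,c));print(e,np.degrees(a0),np.hypot(*(e[:2]-c)))
p=e[:2]
for i in range(1,23):
    a=a0-np.radians(8*i);q=c+.062*np.array([np.cos(a),np.sin(a)]);d=q-p;p=p+d.round(4)
    print(i,round(np.degrees(a)),'x %.4f y %.4f'%(d[0],-d[1]))
E
```

```text
time_s: 3.32
ee_pos: [0.6515, -0.0492, 0.1071]
orientation: [-180.0, 0.1, 0.0]
contact_force: [-0.4, -0.2, 0.9]
gripper_width: 0.006
[ 0.65152875 -0.0492186   0.10714363] -40.52767998384667 0.06266180644370471
1 -49 x -0.0066 y 0.0057
2 -57 x -0.0068 y 0.0053
3 -65 x -0.0076 y 0.0043
4 -73 x -0.0080 y 0.0031
5 -81 x -0.0084 y 0.0020
6 -89 x -0.0086 y 0.0009
7 -97 x -0.0087 y -0.0004
8 -105 x -0.0085 y -0.0016
9 -113 x -0.0082 y -0.0027
10 -121 x -0.0077 y -0.0039
11 -129 x -0.0071 y -0.0049
12 -137 x -0.0064 y -0.0059
13 -145 x -0.0055 y -0.0066
14 -153 x -0.0045 y -0.0074
15 -161 x -0.0035 y -0.0080
16 -169 x -0.0023 y -0.0083
17 -177 x -0.0011 y -0.0086
18 -185 x 0.0001 y -0.0086
19 -193 x 0.0012 y -0.0086
20 -201 x 0.0025 y -0.0083
21 -209 x 0.0036 y -0.0078
22 -217 x 0.0046 y -0.0073
```

```bash
python3 -m pendant '[{"jaw":0,"x":-0.0066,"y":0.0057,"z":0,"ax":0,"ay":0,"az":0},{"jaw":0,"x":-0.0068,"y":0.0053,"z":0,"ax":0,"ay":0,"az":0},{"jaw":0,"x":-0.0076,"y":0.0043,"z":0,"ax":0,"ay":0,"az":0},{"jaw":0,"x":-0.008,"y":0.0031,"z":0,"ax":0,"ay":0,"az":0},{"jaw":0,"x":-0.0084,"y":0.002,"z":0,"ax":0,"ay":0,"az":0},{"jaw":0,"x":-0.0086,"y":0.0009,"z":0,"ax":0,"ay":0,"az":0},{"jaw":0,"x":-0.0087,"y":-0.0004,"z":0,"ax":0,"ay":0,"az":0}]'
python3 - <<'E'
from h import *
e=env.sense()['ee_pos'];print(e,az(e,[.6039,-.0085]))
cv2.imwrite("pics/mid.png",np.hstack([cv2.resize(cams.get_image("top")[130:280,200:390],(400,316)),cv2.resize(cams.get_image("side")[160:280,165:317],(400,316))]))
E
```

```text
time_s: 4.2
ee_pos: [0.5967, -0.0702, 0.1074]
orientation: [180.0, -0.0, 0.0]
contact_force: [4.5, 1.7, 1.1]
gripper_width: 0.001
[ 0.59665502 -0.07015196  0.10735892] -96.70233073625094
```

View pics/mid.png

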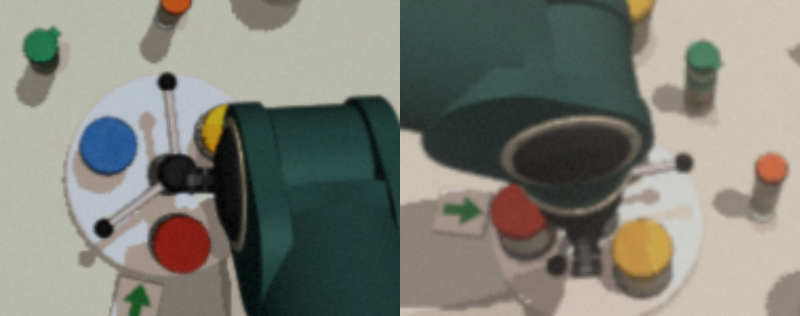

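The push works. The stand has turned clockwise about 37° at a few newtons, and the cups are clear. I continue along the arc.

```bash
python3 -m pendant '[{"jaw":0,"x":-0.0085,"y":-0.0016,"z":0,"ax":0,"ay":0,"az":0},{"jaw":0,"x":-0.0082,"y":-0.0027,"z":0,"ax":0,"ay":0,"az":0},{"jaw":0,"x":-0.0077,"y":-0.0039,"z":0,"ax":0,"ay":0,"az":0},{"jaw":0,"x":-0.0071,"y":-0.0049,"z":0,"ax":0,"ay":0,"az":0},{"jaw":0,"x":-0.0064,"y":-0.0059,"z":0,"ax":0,"ay":0,"az":0},{"jaw":0,"x":-0.0055,"y":-0.0066,"z":0,"ax":0,"ay":0,"az":0},{"jaw":0,"x":-0.0045,"y":-0.0074,"z":0,"ax":0,"ay":0,"az":0},{"jaw":0,"x":-0.0035,"y":-0.008,"z":0,"ax":0,"ay":0,"az":0},{"jaw":0,"x":-0.0023,"y":-0.0083,"z":0,"ax":0,"ay":0,"az":0},{"jaw":0,"x":-0.0011,"y":-0.0086,"z":0,"ax":0,"ay":0,"az":0},{"jaw":0,"x":0.0001,"y":-0.0086,"z":0,"ax":0,"ay":0,"az":0}]'
cat > look.py <<'E'
from h import *
import sys
i=cams.get_image("top");s=cams.get_image("side");st=env.sense()
c=np.array([.6039,-.0085]);S=np.array([.6027,-.0137])
e=st['ee_pos'];print('tcp',e.round(4),'az',az(e,c).round(1),'F',st['contact_force'].round(1))
for k in('yellow','red','blue'):
    for n,im,cc in(('top',i,c),('side',s,S)):
        for b in blobs(im,k,60):
            p=onz(n,b[0],.092);r=np.hypot(*(p[:2]-cc))
            if r<.09:print(n,k,b[0],b[1],'az %.2f r %.4f'%(az(p,cc),r))
cv2.imwrite(f"pics/{sys.argv[1]}.png",np.hstack([cv2.resize(i[130:280,200:390],(400,316)),cv2.resize(s[160:280,165:317],(400,316))]))
E
python3 look.py m2
```

```text
time_s: 5.68
ee_pos: [0.5422, -0.0031, 0.1072]
orientation: [180.0, 0.0, 0.0]
contact_force: [1.4, -3.2, -0.8]
gripper_width: 0.003
tcp [ 0.5423 -0.0021  0.1072] az 174.1 F [ 0.5 -0.3  0. ]
side yellow [216.  251.4] 356 az -144.79 r 0.0736
top red [248.4 215.3] 540 az 96.65 r 0.0740
side red [234.  209.9] 306 az 94.94 r 0.0733
top blue [295.8 181.8] 565 az -23.49 r 0.0728
side blue [264.3 243.1] 322 az -25.97 r 0.0734
```

```bash
python3 -m pendant '[{"jaw":0,"x":0.0012,"y":-0.0086,"z":0,"ax":0,"ay":0,"az":0},{"jaw":0,"x":0.0025,"y":-0.0083,"z":0,"ax":0,"ay":0,"az":0},{"jaw":0,"x":0.0036,"y":-0.0078,"z":0,"ax":0,"ay":0,"az":0},{"jaw":0,"x":0.0046,"y":-0.0073,"z":0,"ax":0,"ay":0,"az":0},{"jaw":0,"x":0.0029,"y":-0.0034,"z":0,"ax":0,"ay":0,"az":0},{"jaw":0,"x":0,"y":0,"z":0,"ax":0,"ay":0,"az":0}]'; python3 look.py m3
```

```text
time_s: 6.52
ee_pos: [0.5574, 0.0324, 0.1072]
orientation: [-180.0, -0.0, 0.0]
contact_force: [-0.1, -0.2, -0.9]
gripper_width: 0.003
tcp [0.5572 0.0319 0.1073] az 139.1 F [-0.2  0.2  0. ]
side yellow [210.3 238.3] 291 az -176.53 r 0.0737
top red [252.7 195.6] 545 az 62.03 r 0.0736
side red [249.4 211.4] 287 az 61.28 r 0.0732
top blue [312.1 194. ] 477 az -58.09 r 0.0770
side blue [254.6 255.2] 346 az -58.91 r 0.0732
```

View pics/m3.png

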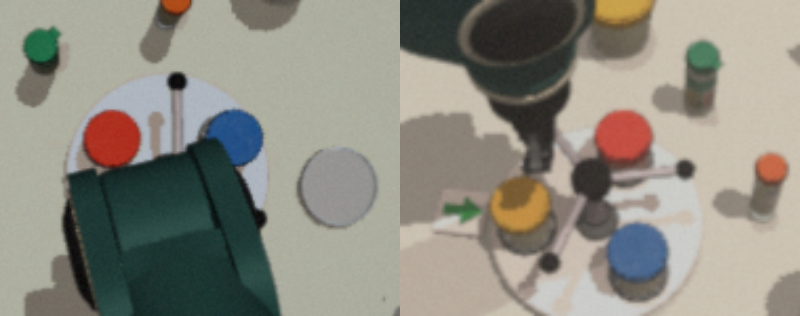

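The yellow cup still has about 14° to go. I push 12.5° more, slowly, and then check.

```bash
python3 -m pendant '[{"jaw":0,"x":0.0029,"y":-0.0033,"z":0,"ax":0,"ay":0,"az":0},{"jaw":0,"x":0.0033,"y":-0.003,"z":0,"ax":0,"ay":0,"az":0},{"jaw":0,"x":0.0036,"y":-0.0028,"z":0,"ax":0,"ay":0,"az":0},{"jaw":0,"x":0,"y":0,"z":0,"ax":0,"ay":0,"az":0}]'
cat >> look.py <<'E'
im=i
for b in blobs(im,'black',25):
    p=onz('top',b[0],.127);r=np.hypot(*(p[:2]-c))
    if .08<r<.1:print('ball',b[0],b[1],'az %.2f r %.4f'%(az(p,c),r))
E
python3 look.py m4
```

```text
time_s: 7.12
ee_pos: [0.5673, 0.0415, 0.1073]
orientation: [-180.0, -0.0, 0.0]
contact_force: [-0.4, -0.6, 0.1]
gripper_width: -0.001
tcp [0.5671 0.0412 0.1073] az 126.5 F [-0.5  0.3 -0. ]
side yellow [210.3 233. ] 281 az 171.67 r 0.0738
top red [256.6 189.3] 514 az 49.50 r 0.0746
side red [254.2 213.9] 299 az 49.33 r 0.0729
top blue [315.  200.4] 480 az -69.58 r 0.0768
side blue [249.6 258. ] 354 az -70.48 r 0.0731
ball [292.6 169.1] 45 az -10.79 r 0.0923
ball [247.5 234.1] 33 az 122.51 r 0.0895
```

```bash
python3 -m pendant '[{"jaw":0,"x":-0.005,"y":0.004,"z":0,"ax":0,"ay":0,"az":0},{"jaw":0,"x":0,"y":0,"z":-0.04,"ax":0,"ay":0,"az":0},{"jaw":0,"x":0,"y":0,"z":-0.05,"ax":0,"ay":0,"az":0},{"jaw":0,"x":0,"y":-0.03,"z":0,"ax":0,"ay":0,"az":0},{"jaw":0,"x":0,"y":-0.05,"z":0,"ax":0,"ay":0,"az":0},{"jaw":0,"x":0,"y":-0.05,"z":0,"ax":0,"ay":0,"az":0},{"jaw":0,"x":0,"y":-0.05,"z":0,"ax":0,"ay":0,"az":0},{"jaw":0,"x":0,"y":-0.05,"z":0,"ax":0,"ay":0,"az":0},{"jaw":0,"x":0,"y":-0.04,"z":0,"ax":0,"ay":0,"az":0},{"jaw":0,"x":0,"y":0,"z":0,"ax":0,"ay":0,"az":0}]'; python3 look.py m5
```

```text
time_s: 8.48
ee_pos: [0.5606, 0.3101, 0.1971]
orientation: [-179.9, 0.0, 0.3]
contact_force: [0.3, -0.2, -0.6]
gripper_width: 0.004
tcp [0.5618 0.3065 0.1971] az 97.6 F [ 0.5  0.2 -0.2]
top yellow [275.5 245.1] 583 az 169.57 r 0.0734
side yellow [210.5 232.3] 354 az 170.08 r 0.0735
top red [256.7 190. ] 545 az 50.28 r 0.0734
side red [254.2 213.8] 292 az 49.47 r 0.0732
top blue [313.5 201.4] 564 az -70.34 r 0.0729
side blue [249.6 258. ] 351 az -70.48 r 0.0731
ball [292.5 169.1] 46 az -10.66 r 0.0922
ball [242.6 225.8] 49 az 109.78 r 0.0915
ball [316.7 240.7] 49 az -130.16 r 0.0924
```

View pics/m5.png

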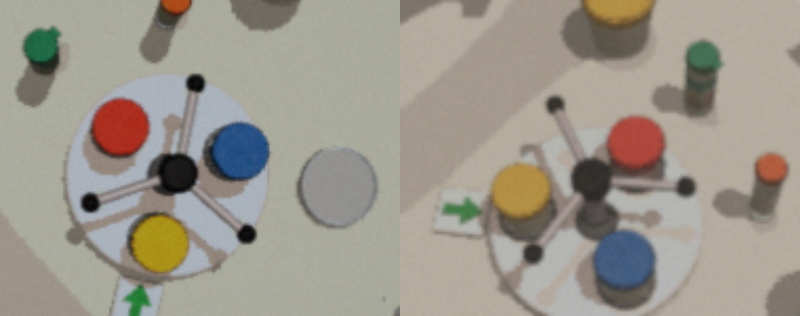

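Unoccluded, the yellow lid is at (275.5,245.1) in the top view, azimuth 169.6°, against 168.2° for the arrow. The side view says the gap is larger, so I measure the arrow line more carefully.

Run:
```python
from h import *
c0={'top':np.array([.6039,-.0085]),'side':np.array([.6027,-.0137])}
for n,(x0,y0,x1,y1) in {'top':(245,256,285,294),'side':(172,226,206,256)}.items():
    I=np.mean([cams.get_image(n).astype(float) for _ in range(4)],0)
    cs=[];bs=[]
    for k in('yellow','red','blue'):
        for b in blobs(I.astype(np.uint8),k,60):
            p=onz(n,b[0],.092)
            if np.hypot(*(p[:2]-c0[n]))<.09: cs.append(p[:2]);
    c=np.mean(cs,0);print(n,'centre',c.round(4),'yellow az %.2f red-derived %.2f blue-derived %.2f'%(az(cs[0],c),az(cs[1],c)+120,az(cs[2],c)+240))
    g=I[y0:y1,x0:x1];w=np.clip(g[...,1]-np.maximum(g[...,0],g[...,2])-15,0,None)
    yy,xx=np.mgrid[y0:y1,x0:x1];m=np.array([(w*xx).sum(),(w*yy).sum()])/w.sum()
    p=onz(n,m,.010);print(' arrow',m.round(2),p.round(4),'az %.2f r %.4f'%(az(p,c),np.hypot(*(p[:2]-c))))
    # axis direction of arrow
    P=np.array([onz(n,(u,v),.01)[:2] for u,v in zip(xx[w>0],yy[w>0])]);W=w[w>0]
    C=np.cov(P.T,aweights=W);ev,V=np.linalg.eigh(C);d=V[:,1];print(' axis az %.2f'%(np.degrees(np.arctan2(d[1],d[0]))),np.sqrt(ev).round(4))
    # plate: white or green
    cv2.imwrite(f"pics/plate_{n}.png",cv2.resize(I[y0-6:y1+6,x0-6:x1+6].clip(0,255).astype(np.uint8),None,fx=8,fy=8,interpolation=cv2.INTER_CUBIC))
a=cv2.imread("pics/plate_top.png");b=cv2.imread("pics/plate_side.png");h=max(a.shape[0],b.shape[0])
f=lambda x:cv2.copyMakeBorder(x,0,h-x.shape[0],0,0,cv2.BORDER_CONSTANT)
cv2.imwrite("pics/plate.png",np.hstack([f(a),f(b)]));print(a.shape,b.shape)
```

```text
top centre [ 0.6036 -0.0081] yellow az 169.73 red-derived 169.86 blue-derived 169.79
 arrow [264.72 273.24] [0.4599 0.0219 0.01  ] az 168.23 r 0.1468
 axis az 167.67 [0.0052 0.0098]
side centre [ 0.6025 -0.0139] yellow az 169.90 red-derived 169.48 blue-derived 169.69
 arrow [188.46 239.34] [0.4583 0.021  0.01  ] az 166.39 r 0.1484
 axis az 168.26 [0.0051 0.0096]
(400, 416, 3) (336, 368, 3)
```

View pics/plate.png

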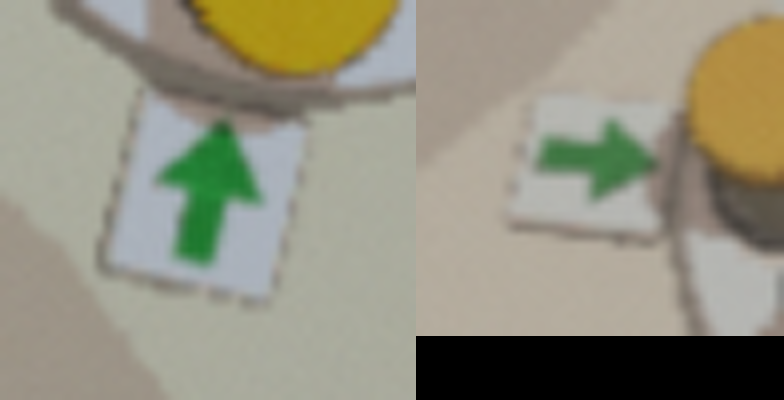

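The side-view blob also takes in the lid's wall. Using the triangulated centre, both views put the arrow line at about 168.1° and the yellow cup at about 169.75°. It needs about 1.6° more clockwise, so I go back in behind the same arm.

```bash
python3 -m pendant '[{"jaw":0,"x":0,"y":0.03,"z":0,"ax":0,"ay":0,"az":0},{"jaw":0,"x":0,"y":0.05,"z":0,"ax":0,"ay":0,"az":0},{"jaw":0,"x":0,"y":0.05,"z":0,"ax":0,"ay":0,"az":0},{"jaw":0,"x":0,"y":0.05,"z":0,"ax":0,"ay":0,"az":0},{"jaw":0,"x":0,"y":0.05,"z":0,"ax":0,"ay":0,"az":0},{"jaw":0,"x":-0.004,"y":0.042,"z":0,"ax":0,"ay":0,"az":0},{"jaw":0,"x":0,"y":0,"z":0,"ax":0,"ay":0,"az":0},{"jaw":0,"x":0,"y":0,"z":0,"ax":0,"ay":0,"az":0}]'; python3 look.py m6
```

```text
time_s: 9.98
ee_pos: [0.558, 0.0354, 0.1974]
orientation: [-180.0, -0.0, 0.0]
contact_force: [1.0, -0.1, 0.5]
gripper_width: -0.002
tcp [0.558  0.0361 0.1973] az 135.8 F [-0.2  0.  -0.8]
side yellow [210.9 232.5] 303 az 170.48 r 0.0724
top red [256.7 190. ] 545 az 50.28 r 0.0734
side red [254.1 213.8] 292 az 49.64 r 0.0730
top blue [318.9 196.6] 195 az -66.32 r 0.0879
side blue [249.6 258. ] 355 az -70.48 r 0.0731
ball [292.5 169.1] 46 az -10.66 r 0.0922
```

```bash
python3 -m pendant '[{"jaw":0,"x":0,"y":0,"z":0.03,"ax":0,"ay":0,"az":0},{"jaw":0,"x":0,"y":0,"z":0.03,"ax":0,"ay":0,"az":0},{"jaw":0,"x":0,"y":0,"z":0.03,"ax":0,"ay":0,"az":0},{"jaw":0,"x":0,"y":0,"z":0,"ax":0,"ay":0,"az":0},{"jaw":0,"x":0.004,"y":-0.0025,"z":0,"ax":0,"ay":0,"az":0},{"jaw":0,"x":0.004,"y":-0.0025,"z":0,"ax":0,"ay":0,"az":0},{"jaw":0,"x":0.0015,"y":-0.001,"z":0,"ax":0,"ay":0,"az":0},{"jaw":0,"x":0.0015,"y":-0.001,"z":0,"ax":0,"ay":0,"az":0},{"jaw":0,"x":0,"y":0,"z":0,"ax":0,"ay":0,"az":0},{"jaw":0,"x":0,"y":0,"z":0,"ax":0,"ay":0,"az":0}]'; python3 look.py m7
```

```text
time_s: 11.32
ee_pos: [0.569, 0.0419, 0.1073]
orientation: [-180.0, -0.0, 0.0]
contact_force: [-0.7, 0.4, 1.1]
gripper_width: -0.001
tcp [0.569  0.0419 0.1073] az 124.7 F [ 0.1 -0.3  0.1]
side yellow [210.  232.7] 281 az 171.03 r 0.0747
top red [257.  188.5] 502 az 48.06 r 0.0751
side red [254.7 214.2] 303 az 48.04 r 0.0730
top blue [315.5 201.3] 472 az -71.23 r 0.0772
side blue [249.  258.4] 352 az -71.91 r 0.0734
ball [293.6 169.4] 48 az -12.16 r 0.0921
ball [245.4 226.2] 62 az 111.55 r 0.0862
```

The ball moved 1.5°, from -10.66° to -12.16°, as intended. I retreat and verify.

```bash
python3 -m pendant '[{"jaw":0,"x":-0.006,"y":0.004,"z":0,"ax":0,"ay":0,"az":0},{"jaw":0,"x":0,"y":0,"z":-0.04,"ax":0,"ay":0,"az":0},{"jaw":0,"x":0,"y":0,"z":-0.05,"ax":0,"ay":0,"az":0},{"jaw":0,"x":0,"y":-0.03,"z":0,"ax":0,"ay":0,"az":0},{"jaw":0,"x":0,"y":-0.05,"z":0,"ax":0,"ay":0,"az":0},{"jaw":0,"x":0,"y":-0.05,"z":0,"ax":0,"ay":0,"az":0},{"jaw":0,"x":0,"y":-0.05,"z":0,"ax":0,"ay":0,"az":0},{"jaw":0,"x":0,"y":-0.05,"z":0,"ax":0,"ay":0,"az":0},{"jaw":0,"x":0,"y":-0.04,"z":0,"ax":0,"ay":0,"az":0},{"jaw":0,"x":0,"y":0,"z":0,"ax":0,"ay":0,"az":0},{"jaw":0,"x":0,"y":0,"z":0,"ax":0,"ay":0,"az":0}]'; python3 look.py m8
```

```text
time_s: 12.8
ee_pos: [0.5629, 0.307, 0.197]
orientation: [180.0, 0.0, -0.0]
contact_force: [-0.1, -0.4, 0.5]
gripper_width: 0.0
tcp [0.5633 0.3065 0.1973] az 97.3 F [-0.1  0.1  0.1]
top yellow [274.6 245. ] 577 az 168.04 r 0.0736
side yellow [210.6 231.7] 357 az 168.73 r 0.0735
top red [257.3 189.4] 545 az 48.83 r 0.0733
side red [254.7 214.1] 298 az 48.18 r 0.0732
top blue [313.7 202.3] 566 az -71.93 r 0.0727
side blue [249.  258.5] 356 az -71.99 r 0.0737
ball [293.6 169.4] 48 az -12.16 r 0.0921
ball [242.3 224.7] 49 az 108.28 r 0.0914
ball [315.8 241.5] 48 az -131.73 r 0.0921
```

View pics/m8.png

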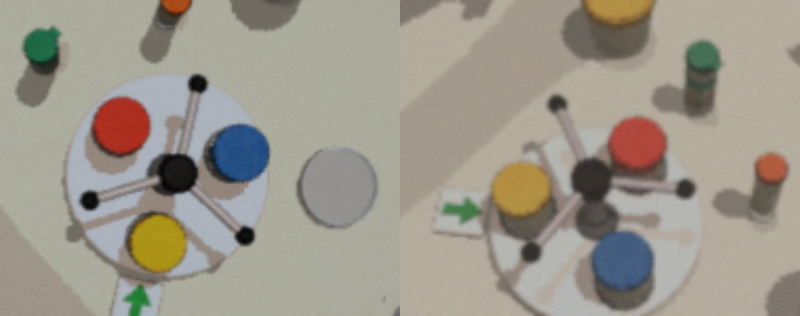

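The yellow lid now stands in line with the arrow, at 168.0–168.4° against 168.1°. All three cups are upright, the neighbours have not moved, and the arm is clear, so I hand in.

```bash
python3 -c "
from workcell import close_job
print(close_job())"
```

```text
the job is handed in; nothing more can be done
None
```

I turned the stand about 176° clockwise by pushing one arm of the star handle with the shut fingertips, so the yellow cup now stands at the green arrow. The job took about 13 s. Every force I read stayed under 6 N. I handed it in with the arm clear of everything and the stand at rest.

- **Alignment:** after a final 1.5° correction, the top view puts the yellow lid at 168.0° and the arms suggest about 168.3°. The arrow line is at about 168.1°, so the gap is about 0.2°, or 0.3 mm at the cup.
- **Rest of the scene:** all three cups stand upright in their nests, at 73–74 mm from the axis. The tube, canister and dish look unmoved.
- **Disagreement between views:** the raw side view gave 168.7° for the cup and 166.4° for the arrow. I put this down to the lid's side wall lowering its apparent centre. With the triangulated centre, the side view also put the arrow at about 168.1°.
- **Command error:** the first two move commands were refused because of missing keys and moved nothing.

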